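# Advance the roller feeder by one place

### The job

Advance the roller feeder by one place, pressing its spring keys with the fingertips from the pickup end upward. Press the low key right down until its roller has run out into the pickup pocket at the bottom and let the key spring up; then do the same with the middle key, so that the next roller comes down to the low gate, and last with the high key, so that the third roller comes down to the middle gate. Touch only the keys: do not touch the rollers or disturb the tape measure and the blocks beside the feeder.

Things in the scene. Friction and masses are not known exactly. Their poses are not given: they have to be found in the camera images.
- feeder: roller feeder, fixed: aluminium channel 305 mm long, 54 mm wide inside, tilted 14 degrees, on a dark base plate 300 x 150 mm. Origin on the bench under the middle gate; z up, x uphill along the channel (robot's end is low), y to the side with the keys. Walls stand 21 mm above the channel floor. Gates at x = -70, 0, +70 mm hold a roller each on their uphill side (centres x = -54, 16, 86 mm)
- pocket (a point): pickup pocket: centre of the channel floor in front of the end stop at the low end of the channel, x = -155 mm of the feeder. A roller let go by its gate takes about half a second to reach the next stop; in the pocket it settles after a bounce or two
- low_key (a joint): spring key of the low gate, next to the pocket (x = -70 mm): black cap 32 mm (along the channel) x 34 mm, 10 mm thick, on a post at the feeder's +y side; it carries the gate blade down. Value in m: 0 up, 0.018 fully down. The blade stands 15 mm proud of the floor: only a press of 15 mm or more lets the roller by. Takes about 1.5 N to start, 4 N at the bottom; springs back up when let go.
- mid_key (a joint): spring key of the middle gate (x = 0): black cap 32 mm (along the channel) x 34 mm, 10 mm thick, on a post at the feeder's +y side; it carries the gate blade down. Value in m: 0 up, 0.018 fully down. The blade stands 15 mm proud of the floor: only a press of 15 mm or more lets the roller by. Takes about 1.5 N to start, 4 N at the bottom; springs back up when let go.
- high_key (a joint): spring key of the high gate (x = +70 mm): black cap 32 mm (along the channel) x 34 mm, 10 mm thick, on a post at the feeder's +y side; it carries the gate blade down. Value in m: 0 up, 0.018 fully down. The blade stands 15 mm proud of the floor: only a press of 15 mm or more lets the roller by. Takes about 1.5 N to start, 4 N at the bottom; springs back up when let go.
- low_key_top (a point): centre of the top face of the low key's cap; moves down with the key. At rest it is 103 mm above the bench. Its axes are the feeder's.
- mid_key_top (a point): centre of the top face of the middle key's cap; moves down with the key. At rest it is 120 mm above the bench. Its axes are the feeder's.
- high_key_top (a point): centre of the top face of the high key's cap; moves down with the key. At rest it is 137 mm above the bench. Its axes are the feeder's.
- roller_1: steel roller, 30 mm in diameter and 50 mm long, 0.08 to 0.17 kg, lying across the channel and free to roll down it. Origin at its centre, y along its own axis (it turns about y as it rolls). At the start it waits at the low gate. In the pickup pocket its centre is at about x = -155 mm of the feeder
- roller_2: steel roller, 30 mm in diameter and 50 mm long, 0.08 to 0.17 kg, lying across the channel and free to roll down it. Origin at its centre, y along its own axis (it turns about y as it rolls). At the start it waits at the middle gate
- roller_3: steel roller, 30 mm in diameter and 50 mm long, 0.08 to 0.17 kg, lying across the channel and free to roll down it. Origin at its centre, y along its own axis (it turns about y as it rolls). At the start it waits at the high gate
- tape_measure: yellow tape measure, 41 x 89 x 68 mm high, loose on the bench beside the keys, 175 mm to the +y side of the feeder's middle line; bystander. Origin under its middle
- sanding_block: grey sanding block, 66 x 110 x 42 mm high, loose on the bench on the -y side of the feeder, by its low end; bystander. Origin under its middle
- wood_block: wooden block, 45 x 90 x 45 mm high, loose on the bench on the -y side of the feeder, by its high end; bystander. Origin under its middle
Not all that is in view belongs to the job. Leave any pink or turquoise look-alike of the roller_3 alone.

How it is judged (in metres and radians):
On the way, in this order (a step that is already met when the one before it is completed fails the run):
1. the first roller lies in the pickup pocket and the low key is up again (x of roller_1 in the frame of feeder below -0.125 m and y of roller_1 in the frame of feeder between -0.012 and 0.012 m and z of roller_1 in the frame of feeder between 0.025 and 0.065 m and value of joint low_key below 0.004 m), for 0.2 s.
2. the second roller lies at the low gate and the middle key is up again (x of roller_2 in the frame of feeder between -0.0625 and -0.0425 m and y of roller_2 in the frame of feeder between -0.012 and 0.012 m and z of roller_2 in the frame of feeder below 0.0784317 m and value of joint mid_key below 0.004 m), for 0.2 s.
3. the third roller lies at the middle gate and the high key is up again (x of roller_3 in the frame of feeder between 0.0075 and 0.0275 m and y of roller_3 in the frame of feeder between -0.012 and 0.012 m and z of roller_3 in the frame of feeder below 0.0958589 m and value of joint high_key below 0.004 m), for 0.2 s.
At the end, for the whole second after the job is handed in: The first roller rests in the pickup pocket (centre beyond x = -125 mm of the feeder), the second at the low gate (centre at x = -54 mm, -8 to +12 mm) and the third at the middle gate (x = 16 mm, -8 to +12 mm), all in the channel and still (under 30 mm/s); all three keys are up (within 4 mm) (all of step 1 and all of step 2 and all of step 3 and linear speed of each of roller_1, roller_2, roller_3 below 0.03 m/s); the robot touches nothing.
It fails at once if a roller is touched by the robot (over 0.5 N) (contact force between any of the fingers, the arm and roller_1 above 0.5 N or contact force between any of the fingers, the arm and roller_2 above 0.5 N or contact force between any of the fingers, the arm and roller_3 above 0.5 N).
It fails at once if the middle key is pressed (over 6 mm) before the first roller has run out of the low gate (value of joint mid_key above 0.006 m and x of roller_1 in the frame of feeder above -0.125 m).
It fails at once if the high key is pressed (over 6 mm) before the second roller has left the middle gate (value of joint high_key above 0.006 m and x of roller_2 in the frame of feeder above -0.04 m).
It fails at once if the tape measure, sanding block or wooden block is moved more than 20 mm (distance of any of tape_measure, sanding_block, wood_block from where it was at the start of the episode above 0.02 m).
It also fails if it takes over 45 s, if anything falls off the work surface, if the arm or the gripper's body presses on something with over 40 N, if the wrist force passes 120 N, or if a joint passes its speed limit or range.

### The arm

A 7-joint arm with a two-finger parallel gripper is mounted at the origin on a cart in front of the work surface, level with it; the furniture and walls round the work are solid. World frame = base frame: x ahead of the robot, y to its left, z up, the work surface at z = 0. Lengths are in mm, angles in rad, forces in N, time in s.
With the tool pointing down it reaches from about 400 to 875 mm from the base axis. Payload 19.3 kg.
Tool frame: the origin (TCP) lies midway between the tips of the shut fingers; the grasp point (between the pads) lies 19 mm behind it; z points along the fingers, y is the line along which they close (so a half turn about z gives the same grasp; the last joint's range is limited). The gripper opens to 85 mm and grips with 20 to 120 N. Pads are 22 mm wide; open, the fingers measure 114 mm over their backs; the gripper's body (76 mm by 85 mm) begins 54 mm behind the grasp point. The pads swing forward as they close: fully open they stand 13 mm farther back than shut.
Start: joints at [-1.401, 0.521, -0.036, 1.599, 0.021, 1.021, -0.113], TCP at [148.462, 607.102, 203.491] pointing down, gripper open.
Joint ranges: [-2.91, 2.91], [-0.3, 2.13], [-1.5, 1.42], [0.17, 2.43], [-1.26, 4.41], [0.16, 1.93], [-2.52, 2.52]. Speed limits (rad/s): [1.89, 1.89, 2.39, 2.39, 3.01, 3.01, 3.01].

### API

Orientations are given as [roll, pitch, yaw] about the fixed x, y, z axes, in that order (R = Rz(yaw) Ry(pitch) Rx(roll)).
In Python, from plant import env, cams gives the robot as it stands.
- The arm moves only by the tool carry_out, never from a script. Its arguments are lists of equal length, an entry for each row: "translation": the shift along the tool's x, y, z in m, a list of three; "dr": the turn, a rotation vector about the tool's x, y, z in rad, a list of three; "grip": the closure, from -1 (fully open) to 1 (shut), so that 0 is half open. A call has 1 to 8 rows; each row is the pose to reach, as a shift and turn from the pose commanded when the call began, along the tool's axes at that moment; what a row does not reach only later rows make up. A row lasts 1/12 s, in which the tool goes at most 41.7 mm and 7.16 degrees, less where a joint would pass 70% of its speed; a pose out of reach is approached as far as the arm can. A call with a gripper value outside its range is refused whole. The fingers move at their own pace and stop on an object; the grip force is fixed at half the most. Time passes only in rows, so rows that repeat a pose let the fingers close. It gives the time, the measured TCP pose, the force, the opening and the grip force at its end, in the units of the state.
- env.observe(): the state, without advancing time (a new reading comes with each control period).
- cams.snapshot(name): name is "side" or "top"; returns (picture, depth): 400x640x3 uint8, red, green, blue; 400x640 float32, mm along the optical axis (not along the pixel's ray), 0 where there is no reading.
- cams.camera_info(name): a dict with "vfov" (degrees; the focal length in pixels is half the picture's height over the tangent of half this angle, whatever the lens; pixels are square), "cx", "cy" (the principal point, pixels), "rvec" (rotation vector, rad) and "tvec" (3), from world to camera coordinates, as OpenCV has them. Camera axes: x right, y down, z forward; pixel columns grow to the right and rows downward; lengths in mm; the calibration is good to about 2 mm. A picture is of the moment at which its call begins. camera_info takes no time and is no camera call.
- env.job_done(): hands the job in; it is judged then, once.
The state is a dict: "t": time; "joint_pos": joint angles; "joint_vel": joint speeds; "effort": joint torques, N m; "ee_pos": TCP position; "ee_rot": TCP orientation; "force": force on the tool from outside, world axes, zero at the start; "torque": the same for the moment, N m; "width": finger opening in mm; "grasp_force": force on a finger pad.
Only numpy, scipy, OpenCV 4.12 (cv2) and the standard library are available. Lean on these libraries where they do the work, as an engineer would, in place of code of your own. Each camera call takes 0.05 s, during which the arm holds its last target. There are 200 camera calls.

## Working session

There is one attempt and no reset: what is moved stays moved. The work goes in short steps, Python scripts to look and compute and a tool call to move; the robot and the scene stay as the last step left them, time stands still between calls to the robot, and variables do not carry over. Pictures are saved under pics/ and viewed, at most 10 in all, crops included, and the job is handed in when it is done.

Besides the shell and the picture viewer there is one more tool, called after "Emit:" by a JSON object that holds its "api" and its "payload". carry_out: Moves the arm, as the interface text tells. Its arguments: {"type":"object","properties":{"translation":{"type":"array","items":{"type":"array","items":{"type":"number"}}},"dr":{"type":"array","items":{"type":"array","items":{"type":"number"}}},"grip":{"type":"array","items":{"type":"number"}}},"required":["translation","dr","grip"]}

```bash
mkdir -p pics
cat > h.py <<'E'
import numpy as np, cv2
from plant import env, cams
def cam(n):
    c=cams.camera_info(n); f=200/np.tan(np.radians(c['vfov'])/2)
    R=cv2.Rodrigues(np.array(c['rvec'],float))[0]; return f,c['cx'],c['cy'],R,np.array(c['tvec'],float).ravel(),c
def ray(n,u,v,z):
    f,cx,cy,R,t,_=cam(n); d=R.T@np.array([(u-cx)/f,(v-cy)/f,1]); o=-R.T@t
    return o+d*(z-o[2])/d[2]
def pts(n,D):
    f,cx,cy,R,t,_=cam(n); v,u=np.mgrid[:400,:640]
    P=np.stack([(u-cx)/f*D,(v-cy)/f*D,D],-1); return (P-t)@R
E
python3 - <<'E'
from h import *
for n in('top','side'):
    p,d=cams.snapshot(n); cv2.imwrite(f'pics/{n}0.png',p[...,::-1]); np.save(f'{n}0.npy',d); print(cams.camera_info(n))
s=env.observe(); print({k:s[k] for k in('t','ee_pos','ee_rot','force','width')})
E
```

```text
{'vfov': 57.02726771174245, 'cx': 316.18061583657055, 'cy': 198.65965122006008, 'rvec': array([ 2.16764745, -2.18444134,  0.1449779 ]), 'tvec': array([-71.3637612 , 563.69159083, 919.50448492])}
{'vfov': 43.47853437347029, 'cx': 314.10021040102845, 'cy': 203.50262091581791, 'rvec': array([ 0.2577239 , -2.59878424,  1.51024738]), 'tvec': array([ 550.73363355,  179.13052693, 1120.53566549])}
{'t': 0.1, 'ee_pos': array([148.38661463, 606.77164854, 202.98404912]), 'ee_rot': array([-3.14053506e+00,  7.09918870e-05,  2.90178926e+00]), 'force': array([-0.44088342,  0.12285277, -0.05118   ]), 'width': 85.87584032637078}
```

View pics/top0.png

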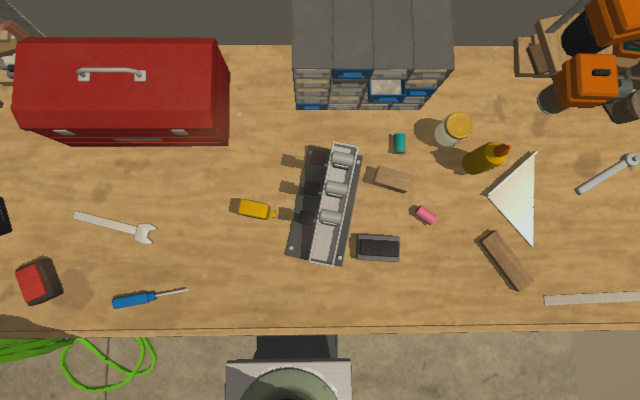

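View pics/side0.png

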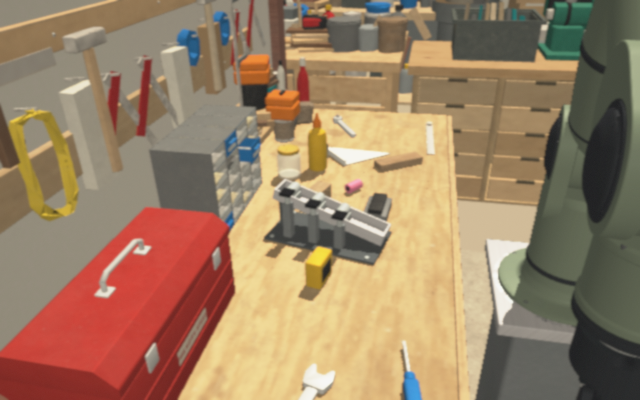

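The top view shows the feeder from (322,262), its low end, to (345,145), with black caps on its left. The tape is at (255,209). The side view shows three posts with caps at about (287,188), (314,203) and (340,216). Next I measure the feeder frame.

Run:
```python
from h import *
def proj(n,P):
    f,cx,cy,R,t,_=cam(n); q=R@np.array(P,float)+t; return (f*q[:2]/q[2]+[cx,cy]).round(1)
for n in('top','side'):
    R,t=cam(n)[3:5]; print(n,'campos',-R.T@t,'tcp',proj(n,[148,607,203]),'base',proj(n,[0,0,0]),proj(n,[500,0,0]))
d=np.load('top0.npy'); p=cv2.imread('pics/top0.png'); P=pts('top',d); hsv=cv2.cvtColor(p,cv2.COLOR_BGR2HSV)
u0,u1,v0,v1=270,375,135,275
M=np.zeros((400,640),bool); M[v0:v1,u0:u1]=1
for (u,v) in [(290,250),(342,265),(318,148),(362,150),(322,262),(345,145),(330,217),(337,188),(343,158),(308,217),(308,188),(314,160),(255,209),(200,250)]:
    print((u,v),p[v,u],P[v,u].round(0))
a=cv2.resize(p[130:275,230:400],None,fx=4.6,fy=4.1,interpolation=cv2.INTER_CUBIC); 
a=cv2.resize(p[130:275,270:370],None,fx=4,fy=4,interpolation=cv2.INTER_CUBIC)
h=np.clip(P[130:275,270:370,2]*1.5,0,255).astype(np.uint8); h=cv2.applyColorMap(cv2.resize(h,None,fx=4,fy=4,interpolation=0),cv2.COLORMAP_JET)
cv2.imwrite('pics/c1.png',np.hstack([a,h]))
```

```text
top campos [459.23008568 -52.93557231 977.05427043] tcp [-29.1 402.5] base [287.6 424.3] [287.5 223.9]
side campos [337.89976902 978.77040745 720.29694852] tcp [572.2 471.4] base [560.6 283.7] [339.6 260. ]
(290, 250) [88 96 99] [432.  -7.  13.]
(342, 265) [ 76 112 137] [ 391. -143.    1.]
(318, 148) [51 62 69] [703. -82.   7.]
(362, 150) [ 94 146 180] [ 698. -202.    4.]
(322, 262) [71 76 80] [402. -88.  47.]
(345, 145) [135 146 152] [ 681. -143.  121.]
(330, 217) [148 164 167] [ 512. -108.   86.]
(337, 188) [155 170 171] [ 581. -124.  100.]
(343, 158) [158 175 175] [ 650. -138.  123.]
(308, 217) [42 47 51] [511. -54. 106.]
(308, 188) [36 38 41] [579. -55. 122.]
(314, 160) [42 51 58] [642. -69. 139.]
(255, 209) [ 10 152 200] [534.  76.  70.]
(200, 250) [ 80 128 163] [434. 229.  -3.]
```

View pics/c1.png

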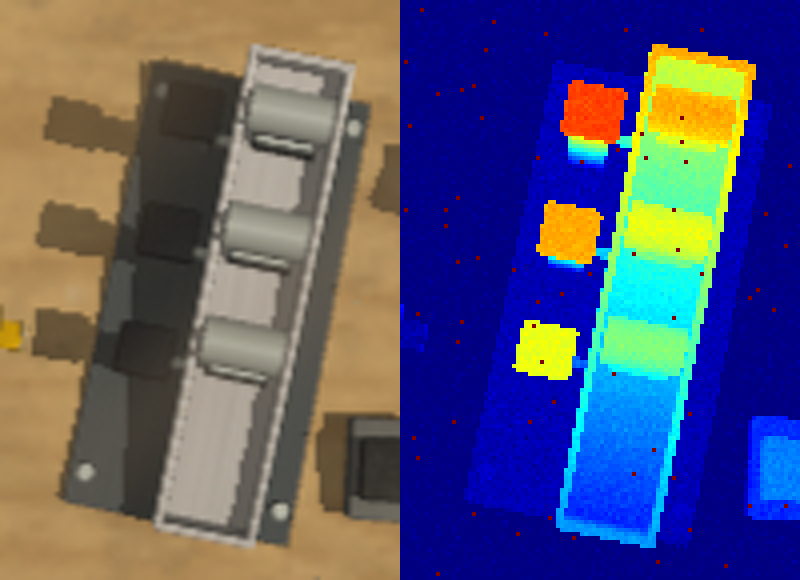

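The crop shows the three caps clearly, with centres at about (306.5,217), (312.5,188) and (318.5,157). Depth separates them, so I compute their centres.

Run:
```python
from h import *
d=np.load('top0.npy'); P=pts('top',d)
C=[]
for (u,v,z) in [(306,217,103),(312,188,120),(318,157,137)]:
    W=P[v-13:v+14,u-12:u+12].reshape(-1,3); m=abs(W[:,2]-z-1)<7
    rr=np.hypot(*(W[:,:2]-np.median(W[m][:,:2],0)).T)<30; W=W[m&rr]
    # grey image moment centre by rectangle
    r=cv2.minAreaRect(W[:,:2].astype(np.float32)); c=W.mean(0); C.append(c); print(c.round(1),len(W),np.round(r[0],1),np.round(r[1],1),round(r[2],1))
C=np.array(C); e=C[2]-C[0]; print('yaw',np.degrees(np.arctan2(e[1],e[0])),'len',np.hypot(*e[:2]),'steps',np.diff(C,axis=0).round(1))
# tape + tallest around
from scipy import ndimage
m=(P[...,2]>20)&(P[...,2]<300)
m[:,:230]=0;m[:110]=0;m[270:]=0;m[:,450:]=0
L,n=ndimage.label(ndimage.binary_opening(m))
for i in range(1,n+1):
    W=P[L==i]
    if len(W)>30: print(len(W),W.min(0).round(),W.max(0).round())
s=env.observe(); print(s['joint_pos'].round(3),cv2.Rodrigues(np.eye(3))[0].ravel())
```

```text
[511.4 -49.5 103.1] 186 [511.5 -49.3] [33.7 31.3] 78.2
[579.5 -63.7 120.2] 196 [580. -64.] [33.8 32. ] 78.5
[647.6 -78.1 137.8] 202 [648.6 -78.2] [33.8 32. ] 78.2
yaw -11.838852074039675 len 139.23707829024087 steps [[ 68.1 -14.1  17.1]
 [ 68.1 -14.4  17.6]]
367 [ 703. -430.   20.] [ 773. -393.   98.]
195 [ 688. -315.   20.] [ 738. -286.   34.]
3932 [ 392. -175.   23.] [692. -30. 143.]
681 [ 580. -324.   20.] [ 649. -227.   51.]
493 [512.  44.  20.] [561. 119.  74.]
214 [ 496. -388.   20.] [ 543. -334.   34.]
1084 [ 401. -288.   20.] [ 471. -179.   47.]
[-1.401  0.522 -0.036  1.6    0.021  1.021 -0.113] [0. 0. 0.]
```

```bash
cat >> h.py <<'E'
from scipy.spatial.transform import Rotation as Ro
def to(*targets,yaw=np.pi-0.2066):
    s=env.observe(); R=Ro.from_euler('xyz',s['ee_rot'])
    for T in targets:
        print(T,'->',(R.inv().apply(np.array(T)-s['ee_pos'])/1000).round(4))
    print('dr',(R.inv()*Ro.from_euler('xyz',[np.pi,0,yaw])).as_rotvec().round(4),'t',s['t'],s['ee_pos'].round(1),s['force'].round(1),s['width'])
E
python3 -c "
from h import *
to((400,350,200))"
```

```text
(400, 350, 200) -> [-0.3054 -0.1897  0.0032]
dr [-0.0011  0.0001 -0.0332] t 0.1 [148.4 606.8 203. ] [-0.4  0.1 -0.1] 85.87584032637078
```

Emit:
{"api": "carry_out", "payload": {"translation": [[-0.306,-0.19,0],[-0.306,-0.19,0],[-0.306,-0.19,0],[-0.306,-0.19,0],[-0.306,-0.19,0],[-0.306,-0.19,0],[-0.306,-0.19,0],[-0.306,-0.19,0]], "dr": [[0,0,-0.033],[0,0,-0.033],[0,0,-0.033],[0,0,-0.033],[0,0,-0.033],[0,0,-0.033],[0,0,-0.033],[0,0,-0.033]], "grip": [1,1,1,1,1,1,1,1]}}

```text
t: 0.77
ee_pos: [382.8, 367.2, 203.5]
ee_rot: [-3.141, -0.0, 2.935]
force: [1.3, 0.6, -0.3]
width: -0.0
grasp_force: 0.0
```

```bash
python3 -c "
from h import *
to((511.8,-47.5,160))"
```

```text
(511.8, -47.5, 160) -> [-0.2114 -0.3794  0.0435]
dr [-0.0002 -0.0001 -0.0002] t 0.7667 [382.8 367.2 203.5] [ 1.3  0.6 -0.3] -0.032051598974537236
```

Emit:
{"api": "carry_out", "payload": {"translation": [[-0.2114,-0.3794,0.02],[-0.2114,-0.3794,0.02],[-0.2114,-0.3794,0.02],[-0.2114,-0.3794,0.02],[-0.2114,-0.3794,0.02],[-0.2114,-0.3794,0.02],[-0.2114,-0.3794,0.02],[-0.2114,-0.3794,0.02]], "dr": [[0,0,0],[0,0,0],[0,0,0],[0,0,0],[0,0,0],[0,0,0],[0,0,0],[0,0,0]], "grip": [1,1,1,1,1,1,1,1]}}

```text
t: 1.43
ee_pos: [480.7, 49.0, 188.1]
ee_rot: [3.142, 0.0, 2.935]
force: [1.5, 1.4, -0.8]
width: -0.4
grasp_force: 0.0
```

```bash
python3 -c "
from h import *
to((511.8,-47.5,130))"
```

```text
(511.8, -47.5, 130) -> [-0.0502 -0.0881  0.0581]
dr [ 0.0001  0.     -0.0001] t 1.4333 [480.7  49.  188.1] [ 1.5  1.4 -0.8] -0.36047205270207444
```

Emit:
{"api": "carry_out", "payload": {"translation": [[-0.05,-0.088,0.02],[-0.05,-0.088,0.02],[-0.05,-0.088,0.02],[-0.05,-0.088,0.02],[-0.05,-0.088,0.04],[-0.05,-0.088,0.058],[-0.05,-0.088,0.058],[-0.05,-0.088,0.058]], "dr": [[0,0,0],[0,0,0],[0,0,0],[0,0,0],[0,0,0],[0,0,0],[0,0,0],[0,0,0]], "grip": [1,1,1,1,1,1,1,1]}}

```text
t: 2.1
ee_pos: [511.0, -45.0, 129.9]
ee_rot: [-3.141, -0.002, 2.935]
force: [0.1, -0.6, 0.9]
width: -0.1
grasp_force: 0.0
```

```bash
python3 -c "
from h import *
to((511.8,-47.5,106),(511.8,-47.5,84.5))
p,d=cams.snapshot('side'); cv2.imwrite('pics/s1.png',cv2.resize(p[130:290,240:440][...,::-1],None,fx=3.5,fy=3.5,interpolation=2))"
```

```text
(511.8, -47.5, 106) -> [-0.0014 -0.0023  0.0239]
(511.8, -47.5, 84.5) -> [-0.0014 -0.0023  0.0454]
dr [-0.0004 -0.0018  0.0001] t 2.1 [511.  -45.  129.9] [ 0.1 -0.6  0.9] -0.05783952618301125
```

View pics/s1.png

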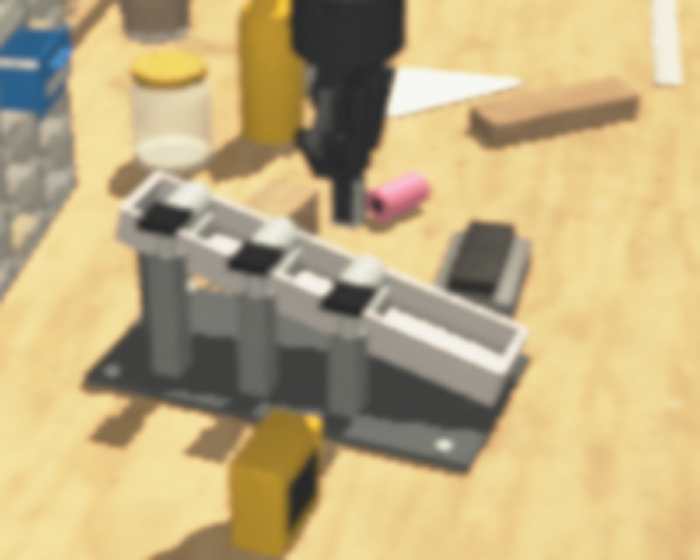

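The side crop shows the closed fingertips ending at about (348,222) in the crop, straight above the low cap at (348,298). The gap looks larger than 27 mm, so I check it numerically before pressing.

Run:
```python
from h import *
def proj(n,P):
    f,cx,cy,R,t,_=cam(n); q=R@np.array(P,float)+t; return (f*q[:2]/q[2]+[cx,cy]).round(1), q[2].round(0)
s=env.observe()['ee_pos']; print(s)
for T in (s,[511.4,-49.5,103],[579.5,-63.7,120.2]):
    q,z=proj('side',T); print('side',q,z,'crop',(q-[240,130])*3.5)
p,d=cams.snapshot('side'); P=pts('side',d)
u=339
for v in range(180,222,3): print(v,p[v,u],P[v,u].round(0))
p,d=cams.snapshot('top'); P=pts('top',d)
cv2.imwrite('pics/t1.png',cv2.resize(p[130:275,230:400][...,::-1],None,fx=4,fy=4,interpolation=2))
```

```text
[511.56811227 -45.03164059 130.66360674]
side [338.1 203.7] 1193.0 crop [343.35 257.95]
side [338.5 212.8] 1210.0 crop [344.75 289.8 ]
side [312.  201.4] 1227.0 crop [252.  249.9]
180 [44 45 47] [504. -13. 211.]
183 [55 56 55] [507. -31. 193.]
186 [57 57 56] [507. -32. 185.]
189 [58 59 57] [507. -32. 177.]
192 [69 67 64] [507. -31. 170.]
195 [221 189 139] [ 557. -326.   -1.]
198 [241 216 149] [ 553. -304.    1.]
201 [240 222 179] [ 550. -285.    2.]
204 [175 169 156] [ 525. -137.   77.]
207 [215 213 196] [ 521. -112.   83.]
210 [158 158 144] [513. -65. 102.]
213 [49 49 48] [510. -49. 103.]
216 [47 46 47] [508. -37. 102.]
219 [61 61 57] [507. -30.  98.]
```

View pics/t1.png

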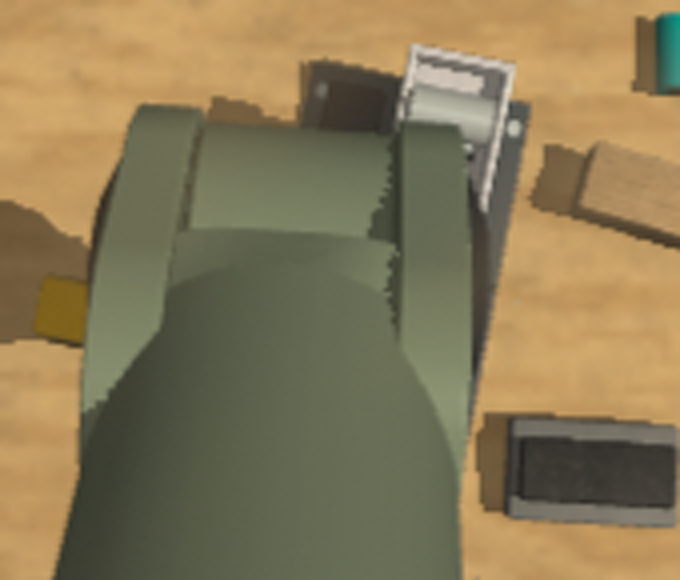

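The top view is blocked by the arm. In the side view the visible fingertip ends at z≈167, while the reported TCP is 130. I go down in a small step and check again from the side.

Emit:
{"api": "carry_out", "payload": {"translation": [[-0.0005,-0.002,0.01],[-0.0005,-0.002,0.022],[-0.0005,-0.002,0.022],[-0.0005,-0.002,0.022]], "dr": [[0,0,0],[0,0,0],[0,0,0],[0,0,0]], "grip": [1,1,1,1]}}

```text
t: 2.58
ee_pos: [511.4, -47.5, 108.0]
ee_rot: [-3.141, -0.001, 2.935]
force: [-0.0, 1.3, 0.4]
width: -0.1
grasp_force: 0.0
```

```bash
cat >> h.py <<'E'
def tip(lo=175,hi=216,u0=325,u1=352):
    p,d=cams.snapshot('side'); P=pts('side',d); W=P[lo:hi,u0:u1]
    s=env.observe(); T=s['ee_pos']; m=(abs(W[...,1]-T[1])<22)&(abs(W[...,0]-T[0])<30)&(W[...,2]>106)&(W[...,2]<T[2]+70)
    w=W[m]; print('tcp',T.round(1),'F',s['force'].round(1),'t',s['t']); zm=np.percentile(w[:,2],2); print('finger zmin',zm.round(1),len(w))
    b=w[w[:,2]<zm+12]; print('x',b[:,0].min().round(),b[:,0].max().round(),'y',np.percentile(b[:,1],[5,50,95]).round())
    return p,P
E
python3 -c "
from h import *
p,P=tip()
cv2.imwrite('pics/s2.png',cv2.resize(p[130:290,240:440][...,::-1],None,fx=3.5,fy=3.5,interpolation=2))"
```

```text
tcp [511.7 -47.4 108.4] F [ 0.7 -0.2 -0.3] t 2.6333
finger zmin 137.6 137
x 498.0 518.0 y [-47. -40. -34.]
```

View pics/s2.png

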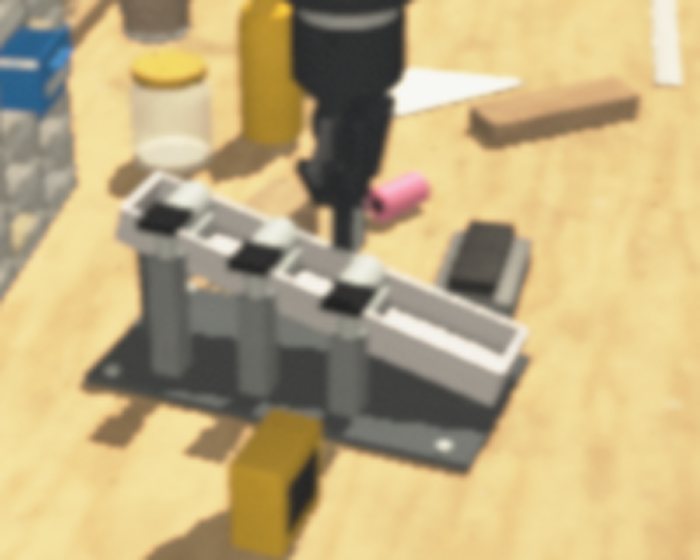

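The tips now end at about (343,250) in the crop. They are in front of the channel and about 30 mm above the low cap, even though the reported z is 108. I trust the picture and keep going down slowly while watching the force.

Emit:
{"api": "carry_out", "payload": {"translation": [[0,0,0.008],[0,0,0.016],[0,0,0.022],[0,0,0.022],[0,0,0.022]], "dr": [[0,0,0],[0,0,0],[0,0,0],[0,0,0],[0,0,0]], "grip": [1,1,1,1,1]}}

```text
t: 3.05
ee_pos: [511.3, -47.4, 85.7]
ee_rot: [-3.141, -0.001, 2.935]
force: [-0.4, -0.7, 0.2]
width: 0.2
grasp_force: 0.0
```

```bash
python3 -c "
from h import *
p,P=tip()
W=P[205:225,325:355].reshape(-1,3); m=(abs(W[:,0]-511)<12)&(abs(W[:,1]+49)<17)&(W[:,2]<125)&(W[:,2]>60); print('cap z pct',np.percentile(W[m][:,2],[5,25,50,75,95]).round(1))
for v in range(186,226,3): print(v,p[v,338],P[v,338].round(0))
cv2.imwrite('pics/s3.png',cv2.resize(p[130:290,240:440][...,::-1],None,fx=3.5,fy=3.5,interpolation=2))"
```

```text
tcp [511.5 -47.4  86.1] F [-0.2  0.   0.4] t 3.1
finger zmin 114.4 130
x 497.0 519.0 y [-46. -41. -34.]
cap z pct [ 75.9  94.6 102.2 104.2 121.2]
186 [48 48 48] [510. -36. 183.]
189 [47 47 48] [506.  -8. 190.]
192 [42 43 44] [506. -10. 182.]
195 [42 43 44] [506. -10. 174.]
198 [44 44 44] [507. -18. 161.]
201 [48 49 48] [510. -36. 143.]
204 [48 49 50] [510. -33. 137.]
207 [48 48 49] [510. -36. 127.]
210 [104 102  95] [512. -44. 114.]
213 [36 36 36] [512. -46. 104.]
216 [32 32 33] [510. -33. 104.]
219 [69 68 65] [510. -34.  95.]
222 [145 144 133] [511. -39.  83.]
225 [142 141 131] [511. -41.  73.]
```

Emit:
{"api": "carry_out", "payload": {"translation": [[0,0,0.006],[0,0,0.012],[0,0,0.012],[0,0,0.012]], "dr": [[0,0,0],[0,0,0],[0,0,0],[0,0,0]], "grip": [1,1,1,1]}}

```text
t: 3.43
ee_pos: [511.3, -47.3, 73.8]
ee_rot: [-3.141, -0.001, 2.935]
force: [-0.5, -0.0, 1.9]
width: 0.1
grasp_force: 0.5
```

Emit:
{"api": "carry_out", "payload": {"translation": [[0,0,0.005],[0,0,0.005],[0,0,0.005]], "dr": [[0,0,0],[0,0,0],[0,0,0]], "grip": [1,1,1]}}

```text
t: 3.68
ee_pos: [511.6, -47.4, 69.0]
ee_rot: [-3.142, -0.0, 2.935]
force: [-0.7, -0.1, 2.0]
width: 0.1
grasp_force: 0.8
```

```bash
python3 -c "
from h import *
p,P=tip()
for v in range(201,226,2): print(v,p[v,338],P[v,338].round(0))
"
```

```text
tcp [511.6 -47.4  69.2] F [-0.4  0.4  1.8] t 3.7333
finger zmin 106.3 114
x 498.0 522.0 y [-49. -38. -33.]
201 [42 43 45] [506. -10. 158.]
203 [42 43 44] [506.  -9. 153.]
205 [46 46 47] [510. -34. 133.]
207 [47 48 48] [510. -35. 128.]
209 [49 50 49] [510. -36. 121.]
211 [47 48 48] [510. -33. 118.]
213 [49 50 49] [338. 979. 720.]
215 [87 85 81] [510. -35. 106.]
217 [81 80 74] [511. -40.  97.]
219 [35 36 36] [509. -31.  97.]
221 [67 66 62] [509. -26.  94.]
223 [133 133 122] [511. -39.  81.]
225 [142 141 130] [511. -43.  72.]
```

Contact with the cap: 1.9 N, and the cap is down about 5 mm. I press it fully and hold.

Emit:
{"api": "carry_out", "payload": {"translation": [[0,0,0.006],[0,0,0.012],[0,0,0.013],[0,0,0.013],[0,0,0.013],[0,0,0.013],[0,0,0.013],[0,0,0.013]], "dr": [[0,0,0],[0,0,0],[0,0,0],[0,0,0],[0,0,0],[0,0,0],[0,0,0],[0,0,0]], "grip": [1,1,1,1,1,1,1,1]}}

```text
t: 4.4
ee_pos: [512.0, -47.3, 56.4]
ee_rot: [3.141, 0.001, 2.935]
force: [-2.5, 1.0, 19.4]
width: 0.1
grasp_force: 9.3
```

```bash
python3 -c "
from h import *
p,P=tip()
for v in range(211,226,2): print(v,p[v,338],P[v,338].round(0))
cv2.imwrite('pics/s4.png',cv2.resize(p[130:290,240:440][...,::-1],None,fx=3.5,fy=3.5,interpolation=2))"
```

```text
tcp [512.  -47.3  56.4] F [-2.8  0.9 19.2] t 4.45
finger zmin 106.2 64
x 498.0 522.0 y [-52. -38. -33.]
211 [49 49 49] [511. -38. 115.]
213 [48 48 48] [510. -36. 110.]
215 [50 50 50] [510. -36. 105.]
217 [48 49 49] [510. -36.  99.]
219 [73 73 69] [510. -36.  93.]
221 [86 86 80] [511. -40.  86.]
223 [39 39 39] [509. -31.  86.]
225 [44 45 43] [509. -30.  80.]
```

View pics/s4.png

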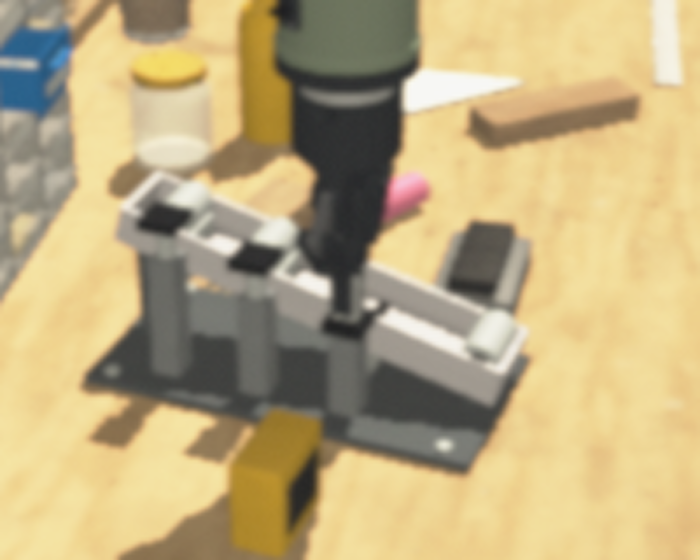

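Roller 1 is in the pocket at (492,335) in the crop and the low key is at its stop (19 N). I lift clear, then move to the middle key.

Emit:
{"api": "carry_out", "payload": {"translation": [[0,0,-0.02],[0,0,-0.05],[0,0,-0.065],[0,0,-0.065],[-0.035,0,-0.065],[-0.0695,0,-0.065],[-0.0695,0,-0.065],[-0.0695,0,-0.065]], "dr": [[0,0,0],[0,0,0],[0,0,0],[0,0,0],[0,0,0],[0,0,0],[0,0,0],[0,0,0]], "grip": [1,1,1,1,1,1,1,1]}}

```text
t: 5.12
ee_pos: [580.0, -62.0, 119.6]
ee_rot: [-3.141, -0.001, 2.934]
force: [-0.6, -0.2, -0.5]
width: 0.1
grasp_force: 0.0
```

```bash
python3 -c "
from h import *
to((580,-61.5,97),(580,-61.5,86))
p,P=tip(150,206,298,328)
W=P[205:225,325:352].reshape(-1,3); m=(abs(W[:,0]-511)<12)&(abs(W[:,1]+49)<12); print('low cap z',np.percentile(W[m][:,2],[50,75]).round(1))"
```

```text
(580, -61.5, 97) -> [0.0001 0.0005 0.0226]
(580, -61.5, 86) -> [0.0001 0.0005 0.0336]
dr [-0.0005 -0.001  -0.0006] t 5.1167 [580.  -62.  119.6] [-0.6 -0.2 -0.5] 0.10643972867034557
tcp [578.9 -61.7 119.7] F [-0.3  0.2 -0.4] t 5.1667
finger zmin 115.8 240
x 559.0 594.0 y [-75. -60. -47.]
low cap z [101.9 103. ]
```

Emit:
{"api": "carry_out", "payload": {"translation": [[0,0,0.01],[0,0,0.02],[0,0,0.028],[0,0,0.033],[0,0,0.033],[0,0,0.033]], "dr": [[0,0,0],[0,0,0],[0,0,0],[0,0,0],[0,0,0],[0,0,0]], "grip": [1,1,1,1,1,1]}}

```text
t: 5.67
ee_pos: [579.2, -61.6, 87.9]
ee_rot: [-3.141, -0.001, 2.935]
force: [-0.7, -0.2, 1.8]
width: 0.1
grasp_force: 0.7
```

Emit:
{"api": "carry_out", "payload": {"translation": [[0,0,0.006],[0,0,0.012],[0,0,0.014],[0,0,0.0145],[0,0,0.0145],[0,0,0.0145],[0,0,0.0145],[0,0,0.0145]], "dr": [[0,0,0],[0,0,0],[0,0,0],[0,0,0],[0,0,0],[0,0,0],[0,0,0],[0,0,0]], "grip": [1,1,1,1,1,1,1,1]}}

```text
t: 6.33
ee_pos: [580.0, -61.6, 74.1]
ee_rot: [3.141, 0.001, 2.935]
force: [-2.0, 0.7, 11.5]
width: 0.0
grasp_force: 5.6
```

```bash
python3 -c "
from h import *
p,P=tip(150,206,298,328)
cv2.imwrite('pics/s5.png',cv2.resize(p[130:290,240:440][...,::-1],None,fx=3.5,fy=3.5,interpolation=2))"
```

```text
tcp [580.1 -61.7  74.1] F [-2.5  0.6 12. ] t 6.3833
finger zmin 115.2 90
x 566.0 587.0 y [-62. -52. -47.]
```

View pics/s5.png

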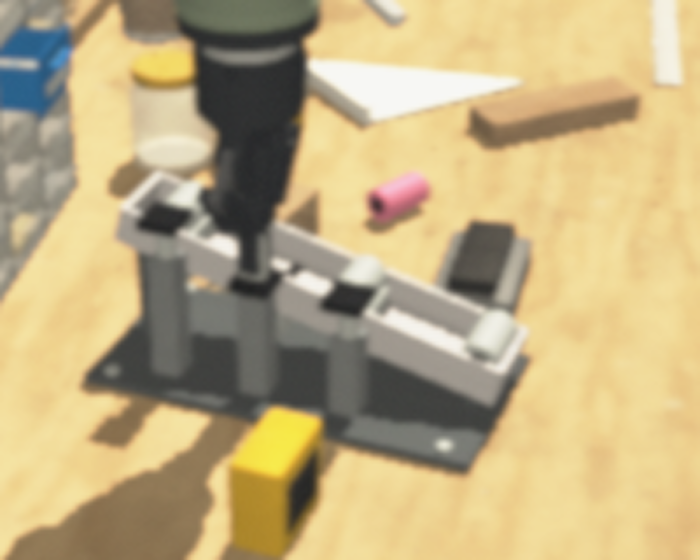

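Roller 2 now sits at the low gate at (362,270) in the crop, and the middle key is at its stop. The high key is next.

Emit:
{"api": "carry_out", "payload": {"translation": [[0,0,-0.02],[0,0,-0.05],[0,0,-0.065],[0,0,-0.065],[-0.035,0,-0.065],[-0.0695,0,-0.065],[-0.0695,0,-0.065],[-0.0695,0,-0.065]], "dr": [[0,0,0],[0,0,0],[0,0,0],[0,0,0],[0,0,0],[0,0,0],[0,0,0],[0,0,0]], "grip": [1,1,1,1,1,1,1,1]}}

```text
t: 7.05
ee_pos: [648.0, -76.2, 137.1]
ee_rot: [-3.141, -0.001, 2.934]
force: [-0.7, -0.6, -1.1]
width: 0.0
grasp_force: 0.0
```

```bash
python3 -c "
from h import *
to((648,-76,104.5))
p,d=cams.snapshot('side');P=pts('side',d)
for c in ((511,-49),(579.5,-63.7)):
    m=(abs(P[...,0]-c[0])<10)&(abs(P[...,1]-c[1])<12); print('cap z',np.percentile(P[m][:,2],[50,75,90]).round(1))"
```

```text
(648, -76, 104.5) -> [0.     0.0002 0.0326]
dr [-0.0004 -0.001  -0.0006] t 7.05 [648.  -76.2 137.1] [-0.7 -0.6 -1.1] 0.0018350954330935958
cap z [ 76.2 103.4 534.8]
cap z [ 86.4 118.7 120.7]
```

Both lower caps are back up.

Emit:
{"api": "carry_out", "payload": {"translation": [[0,0,0.01],[0,0,0.02],[0,0,0.028],[0,0,0.033],[0,0,0.033],[0,0,0.033]], "dr": [[0,0,0],[0,0,0],[0,0,0],[0,0,0],[0,0,0],[0,0,0]], "grip": [1,1,1,1,1,1]}}

```text
t: 7.6
ee_pos: [647.3, -75.9, 105.4]
ee_rot: [-3.142, -0.001, 2.935]
force: [-0.7, -0.0, 2.1]
width: -0.0
grasp_force: 0.8
```

Emit:
{"api": "carry_out", "payload": {"translation": [[0,0,0.006],[0,0,0.012],[0,0,0.014],[0,0,0.0145],[0,0,0.0145],[0,0,0.0145],[0,0,0.0145],[0,0,0.0145]], "dr": [[0,0,0],[0,0,0],[0,0,0],[0,0,0],[0,0,0],[0,0,0],[0,0,0],[0,0,0]], "grip": [1,1,1,1,1,1,1,1]}}

```text
t: 8.27
ee_pos: [648.0, -76.0, 91.6]
ee_rot: [3.141, 0.001, 2.935]
force: [-1.5, 0.2, 9.3]
width: -0.1
grasp_force: 4.7
```

```bash
python3 -c "
from h import *
p,P=tip(140,200,270,305)
cv2.imwrite('pics/s6.png',cv2.resize(p[130:290,240:440][...,::-1],None,fx=3.5,fy=3.5,interpolation=2))"
```

```text
tcp [648.1 -75.9  91.6] F [-0.6  0.1  9.6] t 8.3167
finger zmin 116.2 172
x 628.0 662.0 y [-86. -70. -64.]
```

View pics/s6.png

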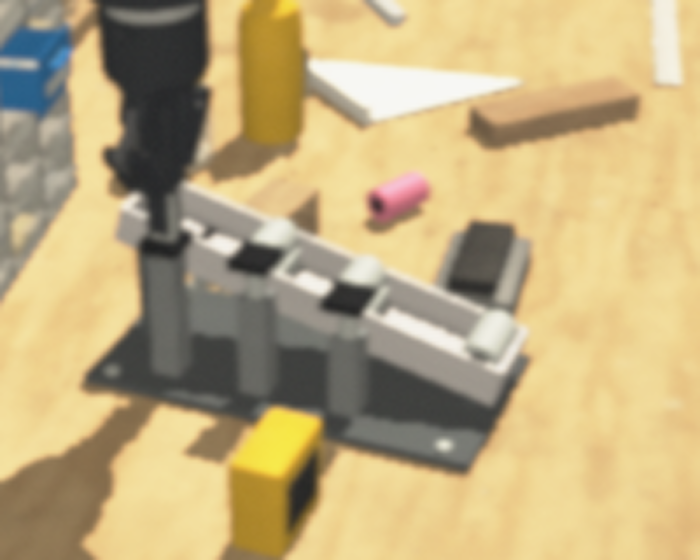

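All three rollers have moved on one place: (275,235), (362,270) and (492,335) in the crop. I lift clear and let everything settle.

Emit:
{"api": "carry_out", "payload": {"translation": [[0,0,-0.02],[0,0,-0.05],[0,0,-0.07],[0,0,-0.07],[0,0,-0.07],[0,0,-0.07],[0,0,-0.07],[0,0,-0.07]], "dr": [[0,0,0],[0,0,0],[0,0,0],[0,0,0],[0,0,0],[0,0,0],[0,0,0],[0,0,0]], "grip": [1,1,1,1,1,1,1,1]}}

```text
t: 8.98
ee_pos: [647.2, -75.9, 160.1]
ee_rot: [-3.141, -0.002, 2.935]
force: [0.3, -0.5, -0.5]
width: -0.3
grasp_force: 0.0
```

```bash
python3 -c "
from h import *
p,d=cams.snapshot('side');P=pts('side',d)
for c in ((511,-49),(579.5,-63.7),(647.6,-78)):
    m=(abs(P[...,0]-c[0])<10)&(abs(P[...,1]-c[1])<12)&(P[...,2]<145); print('cap z',np.percentile(P[m][:,2],[75,90]).round(1))
s=env.observe(); print(s['ee_pos'],s['force'])
print(env.job_done())"
```

```text
cap z [ 95.3 103.4]
cap z [107.9 120.8]
cap z [118.5 138. ]
[647.26147155 -75.93674827 160.27920685] [-0.03924445 -0.53162697 -0.66435755]
the job is handed in; nothing more can be done
None
```

The feeder is advanced one place and the job is handed in at about 9 s: roller 1 is in the pocket, roller 2 at the low gate, roller 3 at the middle gate, all keys are back up and the arm is clear; no verdict was returned.

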